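# Shut the pass-box flap, free the sagging bolt and hold the gate ajar

### The arm

A 6-joint arm with a two-finger parallel gripper is mounted at the origin on a cart in front of the work surface, level with it; the furniture and walls round the work are solid. World frame = base frame: x ahead of the robot, y to its left, z up, the work surface at z = 0. Lengths are in m, angles in rad, forces in N, time in s.
With the tool pointing down it reaches from about 0.3 to 0.875 m from the base axis. Payload 4.2 kg.
Tool frame: the origin (TCP) lies at the very end of the fingers, on their centre line; the grasp point (between the pads) lies 19 mm behind it (r.pinch_z is the distance from the TCP to the grasp point, in m); z points along the fingers, y is the line along which they close (so a half turn about z gives the same grasp; the last joint's range is limited). The gripper opens to 85 mm and grips with 20 to 120 N. Pads are 22 mm wide; open, the fingers measure 114 mm over their backs; the gripper's body (76 mm by 85 mm) begins 54 mm behind the grasp point. The pads swing forward as they close: fully open they stand 13 mm farther back than shut.
Start: joints at [-1.321, 0.32, 1.565, -0, 1.257, -0.02], TCP at [0.153, -0.554, 0.231] pointing down, gripper open.
Joint ranges: [-3.11, 3.11], [-0.84, 2.01], [0.21, 2.61], [-1.34, 4.49], [0.05, 2.63], [-2.56, 2.56]. Speed limits (rad/s): [2.57, 2.57, 3.14, 3.14, 3.14, 3.14].

### API

Orientations are given as a unit quaternion [x, y, z, w].
In Python, from rig import r, cams gives the robot as it stands.
- The arm moves only by the tool drive_tool, never from a script. Its arguments are lists of equal length, an entry for each row: "xyz": the shift along the tool's x, y, z in mm, a list of three; "twist": the turn about the tool's z in degrees; "claw": the finger opening in mm, from 0 to 85.4. In form: {"xyz": [[x, y, z], ...], "twist": [twist, ...], "claw": [claw, ...]}. A call has 1 to 20 rows; each row is the pose to reach, as a shift and turn from the pose commanded when the call began, along the tool's axes at that moment; what a row does not reach only later rows make up. A row lasts 1/10 s, in which the tool goes at most 50 mm and 8.59 degrees, less where a joint would pass 70% of its speed; a pose out of reach is approached as far as the arm can. A call with a gripper value outside its range is refused whole. The fingers move at their own pace and stop on an object; "force" is the grip in N (left out, the last holds). Time passes only in rows, so rows that repeat a pose let the fingers close. It gives the time, the measured TCP pose, the force, the opening and the grip force at its end, in the units of the state.
- r.get_state(): the state, without advancing time (a new reading comes with each control period).
- cams.grab_frame(name): name is "scene" or "top" or "wrist"; returns a dict with "img" (480x640x3 uint8, red, green, blue), "fovy" (degrees; the focal length in pixels is half the picture's height over the tangent of half this angle, whatever the lens; pixels are square), "cx", "cy" (the principal point, pixels), "k1" (the pictures are not rectified: a ray, as slopes to the right and down, at radius r is drawn at 1 + k1 r^2 times it, then the intrinsics apply), "R" (3x3) and "t" (3): a world point X has camera coordinates R X + t. Camera axes: x right, y down, z forward; pixel columns grow to the right and rows downward; lengths in m; the calibration is good to about 2 mm. A picture is of the moment at which its call begins. There is no depth.
- r.hand_in(): hands the job in; it is judged then, once.
The state is a dict: "clock": time; "qpos": joint angles; "joint_velocities": joint speeds; "joint_efforts": joint torques, N m; "eef_pos": TCP position; "orientation": TCP orientation; "wrist_force": force on the tool from outside, world axes, zero at the start; "moment": the same for the moment, N m; "gripper_width": opening from 0.0 (shut) to 1.0 (fully open); "grasp_force": force on a finger pad.
Only numpy, scipy, OpenCV 4.12 (cv2) and the standard library are available. Lean on these libraries where they do the work, as an engineer would, in place of code of your own. Each camera call takes 0.05 s, during which the arm holds its last target. There are 200 camera calls.

### The job

Only one opening of the small pass-through box may be open at a time: first swing its top flap shut until its tab snaps in behind the front rim. Then free the gate: lift the sagging barrel bolt over the bent lip of its keeper by its knob while pulling it left, fully out of the keeper. Swing the gate about 25 degrees ajar by that knob and finish while still gripping the knob and holding the gate still there against its closer; leave the bottle inside and the things round the box alone.

Things in the scene. Friction and masses are not known exactly. Their poses are not given: they have to be found in the camera images.
- pass_box: Fixed box of aluminium posts and clear panels. Origin: on the worktop under the middle of the gate, halfway through the depth; x points from the gate side to the back, y left along the gate, z up. Spans x -45 to 45, y -120 to 95, z 0 to 150 mm. The gate (front face x = -45, y -74 to 74, z 11 to 129 mm) is in the front; the bolt lies along the front of its top rail.
- flap (a joint): Top flap's hinge angle, rad: 0 shut, grows as its front edge swings up; starts 0.5 to 0.9. Stiff hinge (0.06 N m), stays where left. Clear 4 mm plate, 140 mm wide; top at z = 157 mm when shut. Press down on its outer face near the free edge along its arc; over the last 0.15 rad its spring tab rubs past the rim (1 to 3 N more) and snaps under it at about 0.05: press till home.
- flap_hinge (a point): Middle of the flap's hinge line, which lies along the box's y at x = +45, z = 152 mm of the box. The flap's outer face is 4 to 5 mm above the line from this point to the free edge.
- flap_edge (a point): Middle of the flap's free edge, on its outer face; 88 mm from the hinge line.
- gate (a joint): Gate's hinge angle in rad: 0 closed, grows as the gate swings towards the robot about a vertical hinge at its left edge. A closer spring pulls it shut with about 0.1 N m closed and 0.35 N m at 0.44 rad (some 4 N at the knob): it closes when let go.
- gate_hinge (a point): A point on the gate's vertical hinge axis, which stands at x = -47, y = +77 mm of the box.
- bolt (a joint): How far the barrel bolt is drawn, m: 0 home, up to 0.042 (stop) as it is pulled along the gate towards the hinge (the box's +y while the gate is closed). Rubs with about 1.2 N, stays where left. While it sags it stops at about 0.003, its nib caught behind the keeper's lip; from 0.026 on the nib is out of the staple.
- bolt_lift (a joint): How far the loose bolt is lifted, rad: 0 sagging (rests there by weight), up to 0.18 (stop). It turns about its tail, 70 mm left of the knob. Its nib clears the lip from about 0.08 rad, that is with the knob 5.5 mm up; the stop is at 12.5 mm of knob lift. 7 to 11 mm is right while pulling; once past the lip it may sag again.
- bolt_knob: Bolt's knob: dark steel pin, 14 mm diameter, 34 mm long, pointing from the bolt towards the robot, square to the gate. Origin: middle of the pin, 44 mm in front of the gate's face, at y = -50, z = 113 mm of the box while home; x axis along the pin to the gate. Pinch from above, a finger either side along the gate; free room below it; the box's top is 44 mm above the pin's middle.
- buffer_bottle: White bottle with a screw cap, 52 mm wide, 110 mm high, standing inside the box; leave it. Origin: centre of its underside.
- amber_bottle: Brown bottle, 55 mm wide, 115 mm high, right of the box; leave it. Origin: centre of its underside.
- beaker: Glass beaker, 58 mm wide, 70 mm high, left of the box; leave it. Origin: centre of its underside.
- tip_box: Pipette tip box, blue with a clear lid, 79 x 112 x 64 mm, farther left; leave it. Origin: centre of its underside.
- keeper (a point): Middle of the bent keeper on the right-hand post: a square steel staple, 10 mm wide along y, that stands out 27 mm from the gate's face, z 84 to 147 mm, with a bent lip standing up inside it, 17 mm high and 6 mm thick, behind which the nib on the bolt's end is caught.

How it is judged:
By the outcome, as a careful person would: the job done as asked, in the order asked, and still so for the second after the job is handed in, while the arm keeps its last pose, push and grip.
It also fails if it takes over 38 s, if anything falls off the work surface, if the arm or the gripper's body presses on something with over 40 N, if the wrist force passes 120 N, or if a joint passes its speed limit or range.

## Working session

There is one attempt and no reset: what is moved stays moved. The work goes in short steps, Python scripts to look and compute and a tool call to move; the robot and the scene stay as the last step left them, time stands still between calls to the robot, and variables do not carry over. Pictures are saved under pics/ and viewed, at most 10 in all, crops included, and the job is handed in when it is done.

Besides the shell and the picture viewer there is one more tool, called after "Call:" by a JSON object that holds its "api" and its "payload". drive_tool: Moves the arm, as the interface text tells. Its arguments: {"type":"object","properties":{"xyz":{"type":"array"},"twist":{"type":"array"},"claw":{"type":"array"},"force":{"type":"number"}},"required":["xyz","twist","claw"]}

```bash
mkdir -p pics; ls; python3 - <<'E'
from rig import r,cams
import cv2,pickle
s=r.get_state(); print(s)
d={}
for n in("scene","top","wrist"):
    f=cams.grab_frame(n); d[n]=f; cv2.imwrite(f"pics/{n}0.png",f["img"][:,:,::-1]); print(n,f["fovy"],f["cx"],f["cy"],f["k1"],f["R"],f["t"])
pickle.dump(d,open("f0.pkl","wb"))
E
```

```text
pics
{'clock': 0.0, 'qpos': array([-1.32101151e+00,  3.20311817e-01,  1.56571173e+00, -2.49425361e-05,
        1.25735625e+00, -2.00254829e-02]), 'joint_velocities': array([-1.05712391e-03, -1.08098678e-03, -6.66634550e-04,  8.33202927e-04,
       -8.63552395e-05,  1.09990769e-03]), 'joint_efforts': array([ 7.09142896e-04, -4.15515411e+01, -2.34159046e+01,  1.48428021e-04,
        8.17241234e-03, -5.04916045e-06]), 'eef_pos': array([ 0.15312652, -0.55373948,  0.23045811]), 'orientation': array([ 9.90913178e-01,  1.34500093e-01, -1.14209445e-04, -8.86320850e-04]), 'wrist_force': array([-0.22092321, -0.01690043, -0.45704101]), 'moment': array([ 0.00750923,  0.04120355, -0.00274695]), 'grasp_force': 0.0, 'gripper_width': 0.9996537439820723}
scene 52.681518878416014 320.3287813419245 239.90326728182862 -0.10996534570837856 [[-0.63497856 -0.77248999 -0.00783936]
 [-0.58202831  0.48504446 -0.65266754]
 [ 0.50798157 -0.40986716 -0.75760387]] [0.20741771 0.47450496 0.91267278]
top 49.05202282951948 315.2514570366243 242.43524457006737 -0.13681653946362282 [[-1.01052157e-02 -9.99948924e-01 -1.85255002e-04]
 [-9.82291237e-01  9.96143398e-03 -1.87095420e-01]
 [ 1.87087709e-01 -1.70866521e-03 -9.82341727e-01]] [-0.16924456  0.51910952  1.08470612]
wrist 61.741152538397884 320.6160168636476 240.48615899902637 0.0010163288368411686 [[ 0.26705228 -0.96368045 -0.00175287]
 [-0.91393971 -0.25384426  0.31666592]
 [-0.30560971 -0.08296434 -0.94853551]] [-0.5741852  -0.04009901  0.37962416]
```

View pics/scene0.png

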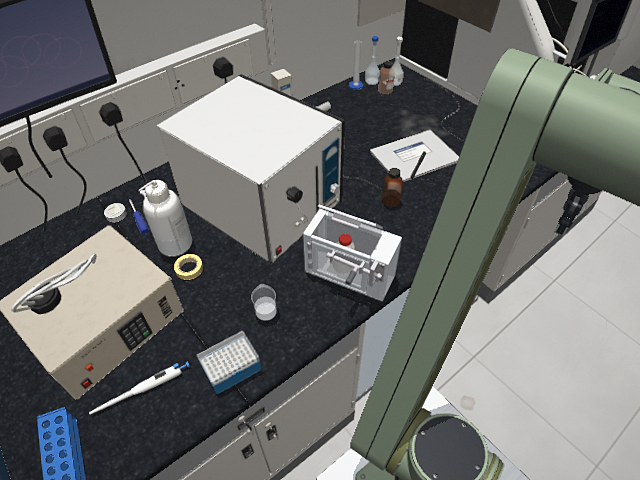

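View pics/top0.png

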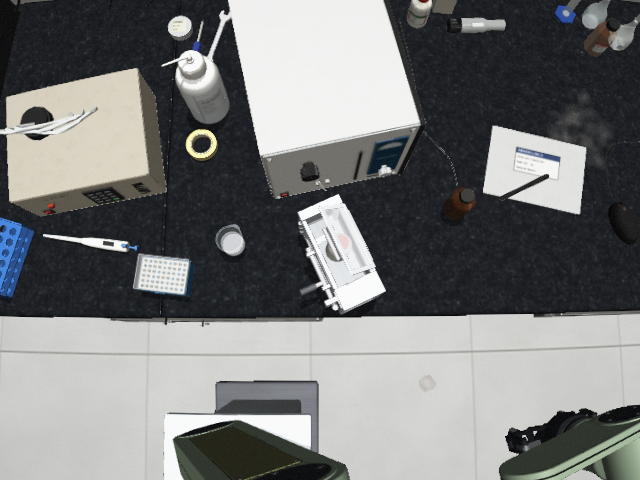

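The scene view shows the box at about (350,250), with its gate facing the robot's left. The top view shows it at about (342,253), turned about 60°, with the bolt along its left side. I'll enlarge both.

```bash
python3 - <<'E'
import cv2,pickle
d=pickle.load(open("f0.pkl","rb"))
a=d["top"]["img"][185:325,280:420,::-1]; b=d["scene"]["img"][195:310,290:420,::-1]
cv2.imwrite("pics/topc.png",cv2.resize(a,None,fx=4.2,fy=4.2,interpolation=cv2.INTER_CUBIC))
cv2.imwrite("pics/scenec.png",cv2.resize(b,None,fx=5,fy=5,interpolation=cv2.INTER_CUBIC))
E
```

```text
(no output)
```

View pics/topc.png

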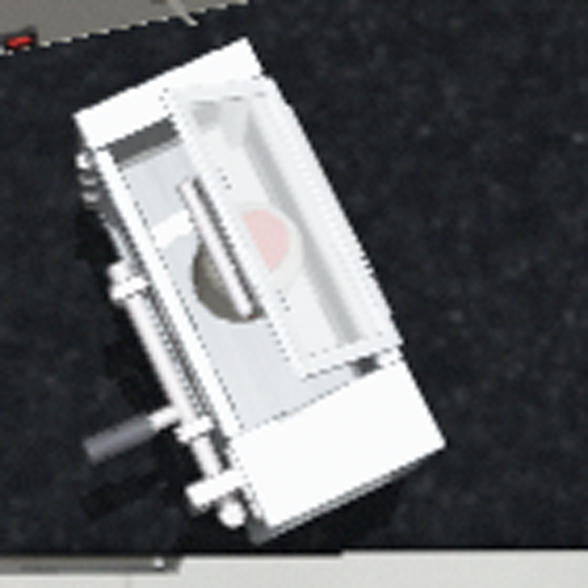

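View pics/scenec.png

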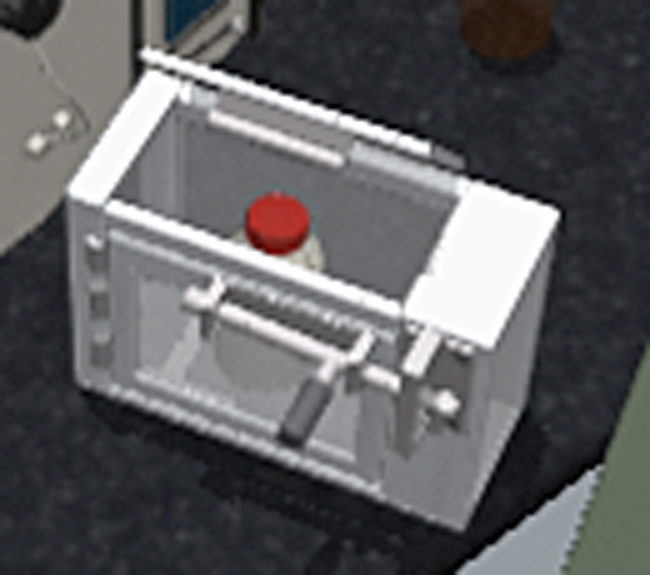

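```bash
cat > h.py <<'E'
import numpy as np,cv2
def proj(f,X):
    X=np.atleast_2d(X)@f["R"].T+f["t"]; s=X[:,:2]/X[:,2:]
    s=s*(1+f["k1"]*(s**2).sum(1,keepdims=True))
    return s*240/np.tan(np.radians(f["fovy"]/2))+[f["cx"],f["cy"]]
def b2w(p,P):
    c,s=np.cos(p[2]),np.sin(p[2]); P=np.atleast_2d(P)/1000
    return np.c_[p[0]+c*P[:,0]-s*P[:,1],p[1]+s*P[:,0]+c*P[:,1],P[:,2]]
def edge(th,y=0,d=88): return [45-d*np.cos(th)+4.5*np.sin(th),y,152+d*np.sin(th)+4.5*np.cos(th)]
E
python3 - <<'E'
import pickle,numpy as np
from scipy.optimize import least_squares
from h import *
d=pickle.load(open("f0.pkl","rb"))
T=lambda u,v:(280+u/4.2,185+v/4.2); S=lambda u,v:(290+u/5,195+v/5)
P=[(-45,95,150),(45,95,150),(45,-120,150),(-45,-120,150)]
pt=[T(76,118),T(247,40),T(444,443),T(258,526)]
Q=[(-45,95,150),(-45,-120,150),(45,-120,150),(-45,-120,0),(-45,95,0)]
qs=[S(70,195),S(490,347),S(559,212),S(463,530),S(78,385)]
def g(p):
    return np.r_[(proj(d["top"],b2w(p,P))-pt).ravel(),(proj(d["scene"],b2w(p,Q))-qs).ravel()]
o=min((least_squares(g,[.5,-.05,a],loss='soft_l1') for a in(-2,-1.2,-.5)),key=lambda o:o.cost);p=o.x
print(p,np.degrees(p[2]),o.cost); print(g(p).reshape(-1,2).round(1))
for nm,A in(("top",lambda q:(q-[280,185])*4.2),("scene",lambda q:(q-[290,195])*5)):
    print(nm,"knob",A(proj(d[nm],b2w(p,[(-106,-50,113),(-72,-50,113)]))).round())
    for th in(.5,.6,.7,.8,.9): print(th,A(proj(d[nm],b2w(p,[edge(th,70),edge(th,-70)]))).round().ravel())
print(b2w(p,[(-89,-50,113),(-47,77,0),edge(.7)]))
E
```

```text
[ 0.4909445  -0.21953661 -1.1478039 ] -65.7643194129671 5.249016273569698
[[-0.7 -0.7]
 [-0.4 -0.5]
 [ 0.2  1.1]
 [ 2.4  1.1]
 [-1.1 -1.1]
 [ 0.4  0.1]
 [ 0.5 -0.3]
 [-0.3  0.9]
 [-0.7 -0.6]]
top knob [[ 85. 455.]
 [150. 425.]]
0.5 [123. 125. 256. 406.]
0.6 [133. 116. 267. 400.]
0.7 [144. 107. 280. 392.]
0.8 [157.  98. 294. 384.]
0.9 [172.  88. 309. 376.]
scene knob [[290. 441.]
 [320. 386.]]
0.5 [125. 115. 409. 217.]
0.6 [129.  97. 415. 198.]
0.7 [135.  79. 421. 179.]
0.8 [141.  60. 427. 160.]
0.9 [147.  42. 434. 141.]
[[ 0.40881757 -0.1589052   0.113     ]
 [ 0.541865   -0.14507117  0.        ]
 [ 0.48297805 -0.20183993  0.21213295]]
```

```bash
cat >> h.py <<'E'
from scipy.spatial.transform import Rotation as Ro
B=[0.4909445,-0.21953661,-1.1478039]
def rel(s,W):  # world points -> mm in tool axes
    return ((np.atleast_2d(W)-s["eef_pos"])@Ro.from_quat(s["orientation"]).as_matrix()*1000).round(1)
def twist(s,boxyaw_deg): # turn about tool z so tool y = box y rotated by boxyaw (world sense)
    y=Ro.from_quat(s["orientation"]).as_matrix()[:,1]; a=np.degrees(B[2])+90+boxyaw_deg-np.degrees(np.arctan2(y[1],y[0]))
    return -((a+180)%360-180)
E
python3 - <<'E'
from rig import r
from h import *
s=r.get_state(); print(twist(s,0))
w=lambda th,dz:b2w(B,[np.array(edge(th))+[4,0,dz]])[0]
print(rel(s,[w(.84,40)]+[w(t,0) for t in(.84,.7,.55,.4,.25,.15,.05,0)]))
E
```

```text
-98.77512561302058
[[ 413.7 -238.5  -29.5]
 [ 413.7 -238.5   10.5]
 [ 412.3 -247.4   18.9]
 [ 411.1 -255.5   29.2]
 [ 410.  -262.1   40.6]
 [ 409.3 -266.8   52.9]
 [ 409.  -269.    61.5]
 [ 408.8 -270.3   70.2]
 [ 408.7 -270.6   74.6]]
```

Call:
{"api": "drive_tool", "payload": {"xyz": [[10, -6, -20], [40, -23, -35], [75, -43, -40], [110, -63, -40], [145, -84, -40], [180, -104, -40], [215, -124, -40], [250, -144, -40], [285, -164, -40], [320, -184, -40], [350, -202, -40], [375, -216, -38], [395, -228, -34], [408, -235, -30], [413.7, -238.5, -29], [413.7, -238.5, -29], [413.7, -238.5, -29]], "twist": [-3, -10, -17, -24.5, -32, -39.5, -47, -54.5, -62, -69.5, -77, -84.5, -92, -98.8, -98.8, -98.8, -98.8], "claw": [0, 0, 0, 0, 0, 0, 0, 0, 0, 0, 0, 0, 0, 0, 0, 0, 0], "force": 60}}

```text
clock: 1.85
eef_pos: [0.488, -0.2145, 0.2604]
orientation: [0.544, 0.839, -0.0, -0.0]
wrist_force: [-0.2, -0.9, -0.1]
gripper_width: 0.001
grasp_force: 0.0
```

```bash
python3 - <<'E'
from rig import r
from h import *
s=r.get_state(); print(s["clock"],s["wrist_force"],s["gripper_width"],twist(s,0),s["eef_pos"],s["joint_velocities"].round(2))
w=lambda th,dz:b2w(B,[np.array(edge(th))+[4,0,dz]])[0]
print(rel(s,[w(t,0) for t in(.84,.7,.55,.4,.25,.15,.05,0)]))
E
```

```text
1.85 [-0.22329058 -0.89305729 -0.14786998] 0.0009733242893302331 -0.08727599457739643 [ 0.48801782 -0.21450524  0.2603752 ] [-0.01 -0.   -0.    0.   -0.   -0.01]
[[  0.6   0.6  39.8]
 [  9.6   0.6  48.2]
 [ 17.9   0.6  58.5]
 [ 24.5   0.6  70. ]
 [ 29.4   0.6  82.2]
 [ 31.6   0.6  90.8]
 [ 32.9   0.6  99.5]
 [ 33.2   0.6 103.9]]
```

Call:
{"api": "drive_tool", "payload": {"xyz": [[0, 0, 15], [0.5, 0, 30], [1, 0, 40], [5, 0, 44], [9.5, 0, 48], [13.5, 0, 53], [18, 0, 58.5], [21, 0, 64], [24.5, 0, 70], [27, 0, 76], [29.5, 0, 82], [31, 0, 87], [32, 0, 91], [32.5, 0, 95], [33, 0, 98], [33, 0, 101], [33, 0, 103.5], [33, 0, 105], [33, 0, 105]], "twist": [0, 0, 0, 0, 0, 0, 0, 0, 0, 0, 0, 0, 0, 0, 0, 0, 0, 0, 0], "claw": [0, 0, 0, 0, 0, 0, 0, 0, 0, 0, 0, 0, 0, 0, 0, 0, 0, 0, 0]}}

```text
clock: 3.75
eef_pos: [0.4749, -0.184, 0.156]
orientation: [0.543, 0.84, 0.0, 0.0]
wrist_force: [-2.2, 0.6, 5.1]
gripper_width: -0.002
grasp_force: 2.3
```

Call:
{"api": "drive_tool", "payload": {"xyz": [[0, 0, 1], [0, 0, 2], [0, 0, 2.5], [0, 0, 2.5]], "twist": [0, 0, 0, 0], "claw": [0, 0, 0, 0]}}

```text
clock: 4.15
eef_pos: [0.475, -0.184, 0.1556]
orientation: [0.543, 0.84, 0.0, 0.001]
wrist_force: [-6.3, 2.9, 18.1]
gripper_width: -0.001
grasp_force: 8.8
```

Going from 5 to 18 N moved it only 0.4 mm, so the flap is home. I'll back off, move above the knob and check.

```bash
python3 - <<'E'
from rig import r
from h import *
s=r.get_state(); print(twist(s,0))
print(rel(s,b2w(B,[(-92,-50,200),(-92,-50,92)])))
E
```

```text
0.01799886439911802
[[ 53.  -50.  -44.5]
 [ 53.2 -50.1  63.5]]
```

Call:
{"api": "drive_tool", "payload": {"xyz": [[0, 0, -10], [0, 0, -30], [15, -14, -42], [33, -32, -42], [48, -46, -42], [53, -50, -42], [53, -50, -42], [53, -50, -42]], "twist": [0, 0, 0, 0, 0, 0, 0, 0], "claw": [0, 0, 20, 46, 46, 46, 46, 46]}}

```text
clock: 4.95
eef_pos: [0.4086, -0.1567, 0.195]
orientation: [0.543, 0.84, 0.0, 0.001]
wrist_force: [0.4, -0.3, -0.2]
gripper_width: 0.532
grasp_force: 0.0
```

```bash
python3 - <<'E'
from rig import r,cams
from h import *
s=r.get_state(); print(s["gripper_width"],s["eef_pos"],rel(s,b2w(B,[(-92,-50,92)])))
a=cams.grab_frame("wrist"); b=cams.grab_frame("scene")
print(proj(a,b2w(B,[(-106,-50,113),(-72,-50,113)])), proj(b,b2w(B,[(-106,-50,113)])))
c=cv2.resize(b["img"][195:310,290:420,::-1],(542,480),interpolation=cv2.INTER_CUBIC)
w=cv2.resize(a["img"][:,:,::-1],(640,480))
cv2.imwrite("pics/w1.png",w);cv2.imwrite("pics/s1.png",c)
E
```

```text
0.5316002625443804 [ 0.40857145 -0.1566702   0.19503753] [[  1.   -0.8 103. ]]
[[317.3384264  227.0897427 ]
 [317.42970146 280.88408607]] [[347.93443519 283.12803802]]
```

View pics/w1.png

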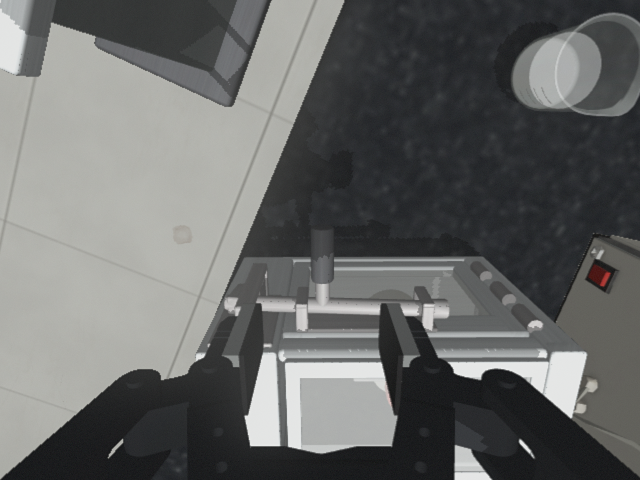

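View pics/s1.png

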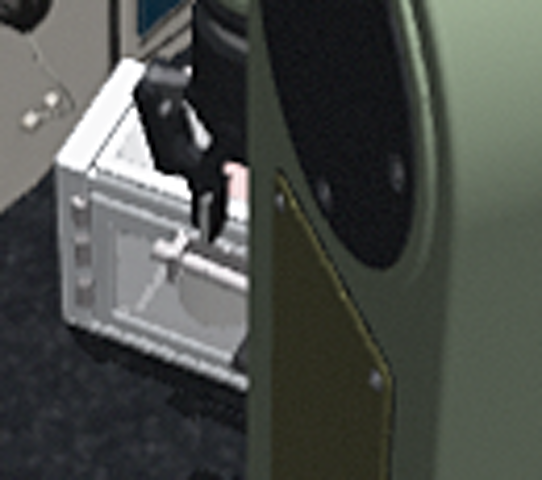

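The wrist view shows the flap lying flat and the knob at (322,228)–(322,281), centred between the fingers. Next I descend and pinch.

Call:
{"api": "drive_tool", "payload": {"xyz": [[1, 0, 20], [1, 0, 40], [1, 0, 60], [1, 0, 80], [1, 0, 94], [1, 0, 102], [1, 0, 102], [1, 0, 102], [1, 0, 102], [1, 0, 102], [1, 0, 102]], "twist": [0, 0, 0, 0, 0, 0, 0, 0, 0, 0, 0], "claw": [46, 46, 46, 46, 46, 46, 46, 5, 5, 5, 5], "force": 60}}

```text
clock: 6.15
eef_pos: [0.4087, -0.1556, 0.0937]
orientation: [0.543, 0.84, 0.001, 0.002]
wrist_force: [4.0, 2.0, 0.6]
gripper_width: 0.145
grasp_force: 58.4
```

Call:
{"api": "drive_tool", "payload": {"xyz": [[0, 0.5, -2], [0, 0.5, -4], [0, 0.5, -6], [0, 0.5, -8], [0, 0.5, -9], [0, 0.5, -9], [0, 2, -9], [0, 4, -9], [0, 6, -9], [0, 8, -9]], "twist": [0, 0, 0, 0, 0, 0, 0, 0, 0, 0], "claw": [5, 5, 5, 5, 5, 5, 5, 5, 5, 5]}}

```text
clock: 7.15
eef_pos: [0.4138, -0.1519, 0.1017]
orientation: [0.543, 0.84, -0.0, -0.001]
wrist_force: [-1.5, 0.6, 2.9]
gripper_width: 0.14
grasp_force: 58.7
```

Call:
{"api": "drive_tool", "payload": {"xyz": [[0, 3, 0], [0, 6, 0], [0, 9, 0], [0, 12, 0], [0, 15, 0], [0, 18, 0], [0, 21, 0], [0, 24, 0], [0, 27, 0], [0, 29, 0], [0, 30, 0], [0, 30, 0]], "twist": [0, 0, 0, 0, 0, 0, 0, 0, 0, 0, 0, 0], "claw": [5, 5, 5, 5, 5, 5, 5, 5, 5, 5, 5, 5]}}

```text
clock: 8.35
eef_pos: [0.442, -0.1396, 0.1018]
orientation: [0.543, 0.84, 0.0, 0.0]
wrist_force: [-0.5, 0.9, 1.6]
gripper_width: 0.139
grasp_force: 58.6
```

```bash
python3 - <<'E'
from rig import r,cams
from h import *
s=r.get_state()
c,q=np.cos(B[2]),np.sin(B[2]); dx,dy=s["eef_pos"][:2]-B[:2]
P=np.array([c*dx+q*dy,-q*dx+c*dy])*1000; print("box xy",P,s["wrist_force"],s["gripper_width"])
a=cams.grab_frame("wrist"); cv2.imwrite("pics/w2.png",a["img"][:,:,::-1])
H=np.array([-47,77])
v0=P-H
for deg in(2,5,10,15,20,25,27):
    t=-np.radians(deg); R=np.array([[np.cos(t),-np.sin(t)],[np.sin(t),np.cos(t)]])
    Q=H+R@v0; print(deg,rel(s,b2w(B,[(Q[0],Q[1],s["eef_pos"][2]*1000)])))
E
```

```text
box xy [-92.97818631 -11.86204102] [-0.50715091  0.85224246  1.61310126] 0.13898764764939103
2 [[ 3.1  1.7 -0. ]]
5 [[ 7.6  4.3 -0. ]]
10 [[14.7  9.3  0. ]]
15 [[21.4 14.9  0. ]]
20 [[27.6 21.1  0. ]]
25 [[33.2 27.8  0. ]]
27 [[35.3 30.6  0. ]]
```

View pics/w2.png

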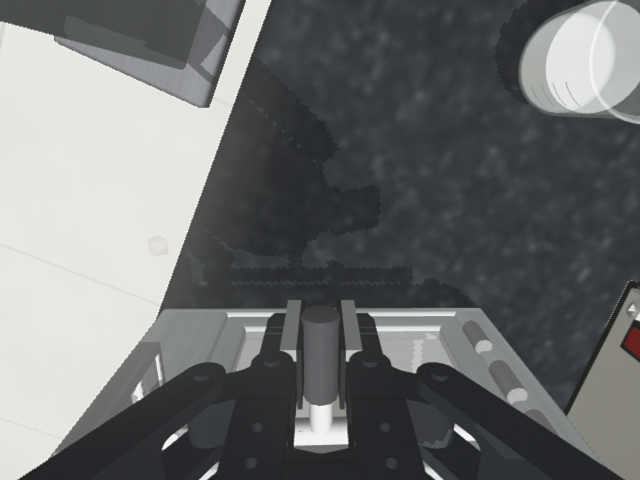

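The wrist view shows the pin at about (320,310–405), firmly between the pads, with the bolt drawn about 37 mm and clear of the keeper. Next I swing the gate along its arc.

Call:
{"api": "drive_tool", "payload": {"xyz": [[1.6, 0.8, 0], [3.1, 1.7, 0], [5.3, 3, 0], [7.6, 4.3, 0], [10.5, 6.2, 0], [14.7, 9.3, 0], [18.1, 12, 0], [21.4, 14.9, 0], [24.5, 18, 0], [27.6, 21.1, 0], [30.5, 24.4, 0], [32.1, 26.4, 0], [33.2, 27.8, 0], [33.2, 27.8, 0], [33.2, 27.8, 0]], "twist": [1, 2, 3.5, 5, 7, 10, 12.5, 15, 17.5, 20, 22.5, 24, 25, 25, 25], "claw": [5, 5, 5, 5, 5, 5, 5, 5, 5, 5, 5, 5, 5, 5, 5], "force": 70}}

```text
clock: 9.9
eef_pos: [0.4535, -0.0981, 0.1019]
orientation: [0.712, 0.703, 0.0, 0.0]
wrist_force: [-1.0, 0.3, 2.5]
gripper_width: 0.141
grasp_force: 68.4
```

```bash
python3 - <<'E'
from rig import r,cams
from h import *
s=r.get_state()
c,q=np.cos(B[2]),np.sin(B[2]); dx,dy=s["eef_pos"][:2]-B[:2]
P=np.array([c*dx+q*dy,-q*dx+c*dy])*1000; H=np.array([-47,77]); v=P-H; v0=np.array([-92.98,-11.86])-H
print(np.degrees(np.arctan2(v0[1],v0[0])-np.arctan2(v[1],v[0])),np.hypot(*v),np.hypot(*v0),twist(s,0),s["wrist_force"],s["gripper_width"],s["grasp_force"])
a=cams.grab_frame("wrist")["img"]; b=cams.grab_frame("top")["img"]
b=cv2.resize(b[185:325,270:410],(480,480),interpolation=cv2.INTER_CUBIC); a=cv2.resize(a[:,160:480],(320,480))
cv2.imwrite("pics/w3.png",np.hstack([a,b])[:,:,::-1])
E
```

```text
24.895545870727883 100.06893857417585 100.05128684829596 -24.953690801435812 [-0.98412375  0.26622055  2.4730994 ] 0.14060510272778168 68.35174083709717
```

View pics/w3.png

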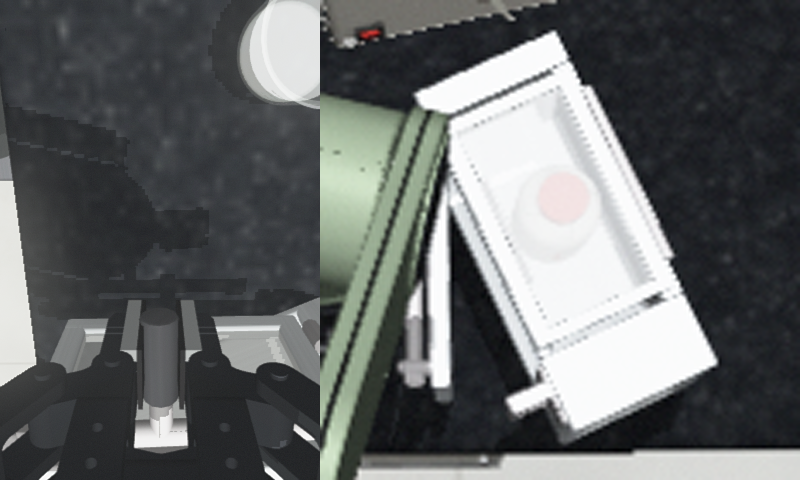

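The gate is about 25° ajar (edge at (440,390)), the flap lies flat and the knob is gripped. I'll let it settle, then check it.

Call:
{"api": "drive_tool", "payload": {"xyz": [[0, 0, 0], [0, 0, 0], [0, 0, 0], [0, 0, 0], [0, 0, 0], [0, 0, 0], [0, 0, 0], [0, 0, 0]], "twist": [0, 0, 0, 0, 0, 0, 0, 0], "claw": [5, 5, 5, 5, 5, 5, 5, 5]}}

```text
clock: 10.8
eef_pos: [0.4535, -0.0981, 0.1018]
orientation: [0.712, 0.703, -0.0, 0.0]
wrist_force: [-1.2, -0.3, 1.9]
gripper_width: 0.136
grasp_force: 68.4
```

```bash
python3 - <<'E'
from rig import r,cams
import cv2,numpy as np
s=r.get_state(); print(s["eef_pos"],s["joint_velocities"].round(3),s["moment"],s["wrist_force"])
b=cams.grab_frame("top")["img"]
b=cv2.resize(b[185:325,270:410],(480,480),interpolation=cv2.INTER_CUBIC)
print(np.abs(b[:,:,::-1].astype(int)-cv2.imread("pics/w3.png")[:,320:]).max())
print(r.hand_in())
E
```

```text
[ 0.45353766 -0.09805921  0.10182063] [-0.001 -0.     0.002 -0.001  0.001 -0.   ] [-0.03552266 -0.16274873  0.23376996] [-1.21179985 -0.26359241  1.92055199]
61
the job is handed in; nothing more can be done
None
```

The job is handed in at about 11 s: the flap was pressed shut until it stopped moving (18 N), the bolt was drawn about 37 mm clear of the keeper, and the gate is held about 25° ajar by the gripped knob; the two top-view pictures before hand-in were not identical (largest pixel difference 61, not looked into), while the arm pose was steady.

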